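Step on the scrap bin for a colleague with full hands, and let the lid down without a slam

ROBOT

A 7-joint arm with a two-finger parallel gripper is mounted at the origin on the work surface. World frame = base frame: x ahead of the robot, y to its left, z up, the work surface at z = 0. Lengths are in mm, angles in rad, forces in N, time in s.
With the tool pointing down it reaches from about 425 to 875 mm from the base axis. Payload 8.4 kg.
Tool frame: the origin (TCP) lies at the very end of the fingers, on their centre line; the grasp point (between the pads) lies 19 mm behind it; z points along the fingers, y is the direction in which the jaws open and shut (so a half turn about z gives the same grasp; the last joint's range is limited). The gripper opens to 85 mm and grips with 20 to 120 N. Pads are 22 mm wide; open, the fingers measure 114 mm over their backs; the gripper's body (76 mm by 85 mm) begins 54 mm behind the grasp point. The pads swing forward as they close: fully open they stand 13 mm farther back than shut.
Start: joints at [1.226, 0.333, 0.04, 1.465, -0.013, 1.343, -0.059], TCP at [158.145, -630.44, 231.308] pointing down, gripper open.
Joint ranges: [-2.58, 2.58], [-0.38, 2.09], [-1.3, 1.39], [0.25, 2.4], [-1.5, 4.64], [0.08, 2.09], [-2.65, 2.65]. Speed limits (rad/s): [2.22, 2.22, 2.79, 2.79, 3.14, 3.14, 3.14].

INTERFACE

Orientations are given as a unit quaternion [x, y, z, w].
In Python, from bench import arm gives the robot as it stands.
- The arm moves only by the shell command python3 -m creep 'ROWS'. ROWS is JSON, a list of rows, each a list of 3 entries, a list of its own where there are three numbers: the shift along the tool's x, y, z in mm, then the turn, a rotation vector about the tool's x, y, z in degrees, then the gripper's target within -1 to 1 (fully open at 1, half-way at 0, shut at -1). In form: [[[tx, ty, tz], [ax, ay, az], claw], ...]. A call has 1 to 12 rows; each row is the pose to reach, as a shift and turn from the pose commanded when the call began, along the tool's axes at that moment; what a row does not reach only later rows make up. A row lasts 1/8 s, in which the tool goes at most 62.5 mm and 10.7 degrees, less where a joint would pass 70% of its speed; a pose out of reach is approached as far as the arm can. A call with a gripper value outside its range is refused whole. The fingers move at their own pace and stop on an object; the grip force is fixed at half the most. Time passes only in rows, so rows that repeat a pose let the fingers close. It gives the time, the measured TCP pose, the force and the opening at its end, in the units of the state.
- arm.get_state(): the state, without advancing time (a new reading comes with each control period).
- arm.capture(name): name is "side" or "top"; returns (picture, depth): 400x640x3 uint8, red, green, blue; 400x640 float32, mm along the optical axis (not along the pixel's ray), 0 where there is no reading.
- arm.get_calibration(name): a dict with "K" (3x3 intrinsics, pixels), "pose" (4x4, takes a point from camera to world coordinates). Camera axes: x right, y down, z forward; pixel columns grow to the right and rows downward; lengths in mm; the calibration is good to about 2 mm. A picture is of the moment at which its call begins. get_calibration takes no time and is no camera call.
- arm.close_job(): hands the job in, once; it reports no verdict.
Trained networks look in the newest picture that a camera, given by its name, has taken for a name from the list of things; names that differ only in an ending like _2 or _b are one class to them, and where a whole thing is asked for, a point or a joint stands for the part that bears it (a point fixed in the world has none). Each returns a list of dicts, best first, with "p" (0 to 1); they miss things now and then, are a little off and sometimes report something else, mostly with a low value. They report only what shows in the picture. A call takes as long as a camera call.
- arm.boxes_of(camera, thing): "at" ([x, y, z] in mm, in the coordinates of the camera as it stood for that picture, good to about 4 mm: the middle of the surface that is visible of it).
- arm.masks_of(camera, thing): "region" (400x640 bool, what is visible of it).
- arm.tip_of(camera, thing): "at" ([x, y, z] in mm, in the coordinates of the camera as it stood for that picture, good to about 4 mm: a listed point, or the origin of a listed thing).
The state is a dict: "time_s": time; "qpos": joint angles; "joint_velocities": joint speeds; "joint_efforts": joint torques, N m; "tool_pos": TCP position; "ee_rot": TCP orientation; "wrist_force": force on the tool from outside, world axes, zero at the start; "torque": the same for the moment, N m; "finger_gap": finger opening in mm.
Only numpy, scipy, OpenCV 4.12 (cv2) and the standard library are available. Lean on these libraries where they do the work, as an engineer would, in place of code of your own. Each camera call takes 0.05 s, during which the arm holds its last target.

TASK

Both my hands are full of tape ends: open the taller, square-cornered step bin for me by pressing its pedal down with the fingertips until its lid stands wide open, and keep it open for three seconds while I tip them in. Then ease the pedal up slowly so that the lid comes down gently all the way, never dropping or slamming, and leave it shut with the arm clear of everything. Work the lid by the pedal only, never by hand, do not open the round bin, and do not pick up or shift the other things on the desk.

Things in the scene. Friction and masses are not known exactly. Their poses are not given: they have to be found in the camera images.
- tall_bin: the taller step bin: square-cornered brushed-steel bin 190 deep x 210 wide x 270 mm high on a black plinth, with flat black-and-steel lid. It stands fast and does not slide or tip. Origin: centre of its underside, on the desk; its x axis points from the pedal side to the hinge side (so the pedal sticks out towards its own -x, roughly to the robot), z up. May stand left or right of the round bin, up to 0.45 rad skew
- tall_pedal_pad (a point): point to press on the tall bin's pedal: on the top face of the flat steel pad with black rubber ribs (64 long x 62 wide x 8 mm), on its centre line, 25 mm in from its free end and 50 mm out from the bin's front wall; 50 mm above the desk at rest, 22 mm when fully down. The point moves with the pedal. The bin wall rises straight to 270 mm behind the pad, so a tool leaning back towards the robot by 10 to 30 degrees has more room than an upright one
- tall_pedal (a joint): tall bin's pedal, rad: 0 at rest (up), 0.20 fully down (stop). It turns about a level axle across the bin, 30 mm above the desk and 135 mm behind the press point, so the press point goes down about 28 mm. The lid's weight alone brings it back up; pressing down at the press point takes about 7 to 14 N to start the lid up, falling to about 2 to 6 N with it wide open
- tall_lid (a joint): tall bin's lid angle, rad: 0 shut, 1.22 (70 degrees) wide open (stop). A push rod links it to the pedal: it turns 6.1 times as far and as fast as the pedal, i.e. about 0.045 rad per mm of the press point. There is no damper: if the pedal is let go the lid falls and slams
- tall_lid_front (a point): middle of the free front edge of the tall bin's lid (198 x 218 x 12 mm, not to be touched), above the pedal; 266 mm up when shut. The lid is hinged on the back top edge of the bin and swings up and back, away from the pedal, this edge rising to about 450 mm
- round_bin: the other, smaller step bin: round, 170 mm across and 205 mm high, with the same kind of steel body, black plinth and 75 mm long steel pedal; to be left alone. Origin and axes as for the tall bin
- round_lid (a joint): lid angle of the round bin, rad: 0 shut; must stay shut
- tape_roll: roll of brown packing tape lying flat, 102 mm across, 48 mm high; origin centre of underside; bystander
- calculator: white desk calculator 150 x 105 x 22 mm; origin centre of underside; bystander
- cutter: grey box cutter lying flat, about 175 x 26 x 20 mm; origin under the centre of its handle; bystander
- mug: white mug, 80 mm across, 95 mm high, handle on its +y side; origin centre of underside; bystander
- white_carton: white carton 110 x 150 x 60 mm with a label on top; origin centre of underside; bystander
- kraft_carton: brown carton 130 x 150 x 90 mm with a label on top; origin centre of underside; bystander
- stapler: black stapler 135 x 34 x 50 mm; origin centre of underside; bystander

How it is judged:
By the outcome, as a careful person would: the job done as asked, in the order asked, and still so for the second after the job is handed in, with the robot touching nothing.
It also fails if it takes over 54 s, if anything falls off the work surface, if the arm or the gripper's body presses on something with over 40 N, if the wrist force passes 120 N, or if a joint passes its speed limit or range.

## Working session

There is one attempt and no reset: what is moved stays moved. The work goes in short steps, Python scripts to look and compute and a shell command to move; the robot and the scene stay as the last step left them, time stands still between calls to the robot, and variables do not carry over. Pictures are saved under pics/ and viewed, and the job is handed in when it is done.

```bash
mkdir -p pics; ls; cat > h.py <<'E'
import numpy as np, cv2
from scipy.spatial.transform import Rotation as R
from bench import arm
def w(cam,p):
    T=np.array(arm.get_calibration(cam)["pose"]); return (T@np.r_[p,1])[:3]
E
python3 - <<'E'
from h import *
s=arm.get_state();print({k:np.round(v,3).tolist() for k,v in s.items()})
for c in("side","top"):
    im,d=arm.capture(c);cv2.imwrite(f"pics/{c}0.png",im[:,:,::-1])
    print(c,np.round(arm.get_calibration(c)["pose"],2).tolist())
    for t in("tall_pedal_pad","tall_bin","tall_lid_front","round_bin"):
        for r in arm.tip_of(c,t)[:2]: print(t,round(r["p"],2),w(c,r["at"]).round(1))
print(arm.get_state()["time_s"])
E
```

```text
pics
{'time_s': 0.0, 'qpos': [1.226, 0.334, 0.04, 1.466, -0.013, 1.343, -0.058], 'joint_velocities': [-0.002, 0.001, -0.001, -0.0, -0.0, 0.001, 0.0], 'joint_efforts': [-0.0, -65.855, 1.365, -40.555, 0.017, 0.013, -0.0], 'tool_pos': [158.005, -630.011, 230.406], 'ee_rot': [0.992, 0.123, -0.0, -0.001], 'wrist_force': [0.338, 0.12, -0.388], 'torque': [-0.001, 0.006, -0.046], 'finger_gap': 85.232}
side [[0.67, 0.58, -0.47, 1051.66], [0.74, -0.53, 0.41, -474.15], [-0.01, -0.62, -0.79, 1078.16], [0.0, 0.0, 0.0, 1.0]]
tall_bin 0.62 [ 563.5 -246.8   -2.6]
tall_bin 0.43 [562.  270.   -1.6]
tall_lid_front 0.95 [ 464.5 -257.6  262.5]
round_bin 0.77 [560.  273.8   1.7]
top [[0.02, -0.98, 0.18, 266.97], [-1.0, -0.02, 0.0, -11.69], [0.0, -0.18, -0.98, 1451.75], [0.0, 0.0, 0.0, 1.0]]
tall_pedal_pad 0.88 [ 414.1 -257.9   51.8]
tall_lid_front 0.66 [ 458.7 -257.9  266.5]
round_bin 0.83 [558.5 272.6   6.2]
0.5
```

View pics/side0.png

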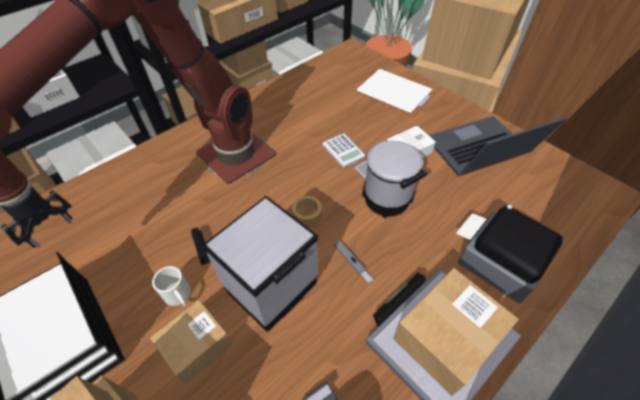

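View pics/top0.png

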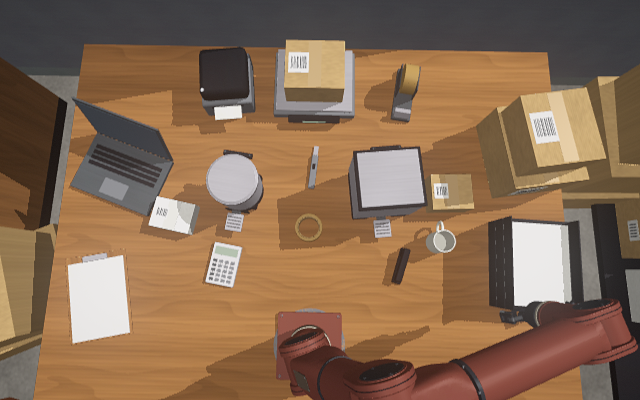

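```bash
python3 - <<'E'
from h import *
im,d=arm.capture("top")
c=cv2.resize(im[180:300,340:480],None,fx=5,fy=5,interpolation=cv2.INTER_CUBIC);cv2.imwrite("pics/c1.png",c[:,:,::-1])
cal=arm.get_calibration("top");K=np.array(cal["K"]);T=np.array(cal["pose"])
v,u=np.mgrid[:400,:640]
P=np.stack([(u-K[0,2])/K[0,0]*d,(v-K[1,2])/K[1,1]*d,d],-1)@T[:3,:3].T+T[:3,3]
np.save("P.npy",P)
# pad
m=(P[...,2]>40)&(P[...,2]<60)&(u>368)&(u<396)&(v>214)&(v<242)
q=P[m];print("pad",m.sum(),q.mean(0).round(1),cv2.minAreaRect(q[:,:2].astype(np.float32)),q.min(0),q.max(0))
m=(P[...,2]>255)&(P[...,2]<280)&(u>340)&(u<435)&(v>135)&(v<225)
q=P[m];print("lid",q.mean(0).round(1),cv2.minAreaRect(q[:,:2].astype(np.float32)))
for t,b in(("stapler",1),("mug",1),("tall_pedal_pad",1)):
    for r in arm.masks_of("top",t)[:2]:
        q=P[r["region"]&(d>0)]; print(t,round(r["p"],2),q.mean(0).round(0),np.percentile(q,[2,98],axis=0).round(0).tolist())
for t in("tall_pedal_pad","tall_bin"):
    for r in arm.tip_of("top",t)[:2]: print(t,round(r["p"],2),w("top",r["at"]).round(1))
E
```

```text
pad 327 [ 422.  -259.1   49.9] ((424.5399169921875, -259.7878112792969), (76.27359008789062, 62.97822570800781), 4.728082180023193) [ 386.31376189 -293.79667196   40.02050735] [ 464.04525741 -227.28684429   58.61059537]
lid [ 554.7 -245.2  274.5] ((561.9280395507812, -246.61004638671875), (210.30535888671875, 219.29933166503906), 5.397590637207031)
stapler 0.86 [ 285. -328.   37.] [[225.0, -354.0, 6.0], [343.0, -305.0, 54.0]]
stapler 0.43 [ 421. -259.   50.] [[387.0, -289.0, 43.0], [458.0, -231.0, 57.0]]
mug 0.64 [ 380. -474.   44.] [[335.0, -508.0, -1.0], [435.0, -432.0, 98.0]]
tall_pedal_pad 0.62 [ 422. -259.   50.] [[390.0, -289.0, 43.0], [458.0, -231.0, 57.0]]
tall_pedal_pad 0.74 [ 416.4 -256.    52.2]
```

View pics/c1.png

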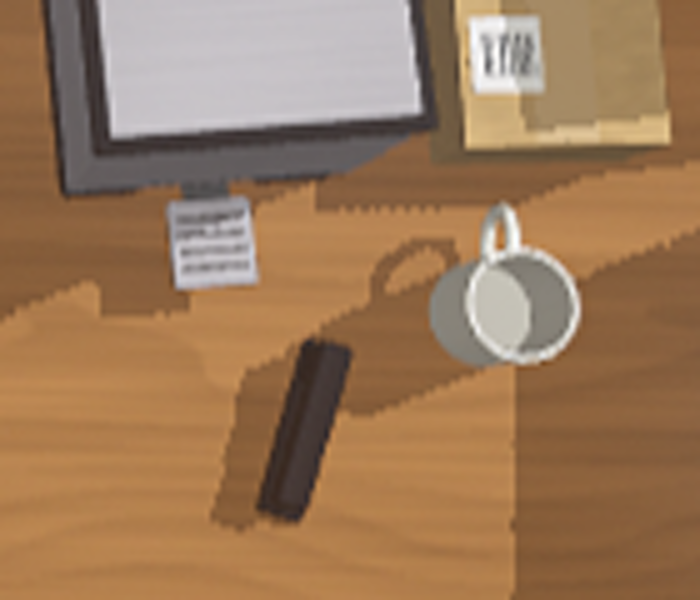

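```bash
cat >> h.py <<'E'
def tgt(yaw,lean):
    y,l=np.radians([yaw,lean])
    z=np.array([np.sin(l)*np.cos(y),np.sin(l)*np.sin(y),-np.cos(l)])
    x=np.array([np.cos(l)*np.cos(y),np.cos(l)*np.sin(y),np.sin(l)])
    return R.from_matrix(np.c_[x,np.cross(z,x),z])
def rel(p,yaw,lean,base=None):
    s=arm.get_state(); r=R.from_quat(s["ee_rot"]); 
    print("shift",r.inv().apply(np.array(p)-s["tool_pos"]).round(1),"turn",np.degrees((r.inv()*tgt(yaw,lean)).as_rotvec()).round(2))
def st():
    s=arm.get_state();r=R.from_quat(s["ee_rot"]).as_matrix()
    print(s["time_s"],"pos",np.round(s["tool_pos"],1),"F",np.round(s["wrist_force"],1),"x",r[:,0].round(3),"z",r[:,2].round(3),"gap",round(s["finger_gap"],1),"q",np.round(s["qpos"],2))
E
python3 - <<'E'
from h import *
rel([270,-440,230],5,10);rel([385,-262,200],5,20);rel([385,-262,200],5,15)
E
```

```text
shift [ 154.8 -157.5    1.3] turn [-0.79  9.98  9.06]
shift [ 309.7 -302.2   31.3] turn [-1.59 19.96  8.99]
shift [ 309.7 -302.2   31.3] turn [-1.19 14.97  9.03]
```

```bash
python3 -m creep '[[[20,-20,0],[0,2,1],-1],[[55,-54,5],[0,5,2],-1],[[95,-93,10],[0,7,4],-1],[[135,-132,14],[0,9,5],-1],[[175,-171,18],[-1,12,6],-1],[[215,-210,22],[-1,14,7],-1],[[250,-244,26],[-1,16,8],-1],[[280,-273,29],[-1,18,9],-1],[[300,-293,31],[-1.6,20,9],-1],[[310,-302,31],[-1.6,20,9],-1],[[310,-302,31],[-1.6,20,9],-1],[[310,-302,31],[-1.6,20,9],-1]]'; python3 - <<'E'
from h import *
st()
rel([408,-260,80],5,20)
im,d=arm.capture("side");cv2.imwrite("pics/s1.png",im[:,:,::-1])
E
```

```text
time_s: 2.3
tool_pos: [385.1, -263.2, 200.5]
ee_rot: [0.984, 0.042, 0.174, -0.007]
wrist_force: [0.2, 0.4, -0.3]
finger_gap: 0.2
2.3 pos [ 385.1 -263.2  200.5] F [ 0.2  0.4 -0.3] x [0.936 0.081 0.343] z [ 0.341  0.029 -0.94 ] gap 0.2 q [ 0.98 -0.18 -0.25  2.13 -0.36  0.98 -0.59]
shift [-19.6  -1.3 121.1] turn [ 0.04 -0.03 -0.06]
```

View pics/s1.png

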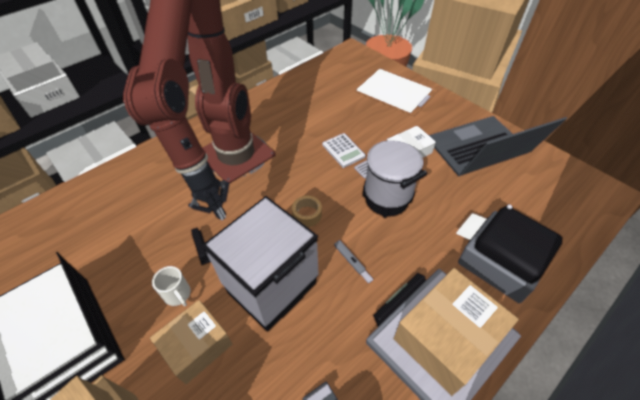

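```bash
python3 -m creep '[[[-3,0,20],[0,0,0],-1],[[-7,0,45],[0,0,0],-1],[[-11,0,70],[0,0,0],-1],[[-15,0,95],[0,0,0],-1],[[-18,0,112],[0,0,0],-1],[[-20,-1,121],[0,0,0],-1],[[-21,-1,127],[0,0,0],-1],[[-21,-1,127],[0,0,0],-1]]'; python3 - <<'E'
from h import *
st()
rel([408,-260,52],5,20)
rel([410,-260,20],5,20)
im,d=arm.capture("top");c=cv2.resize(im[130:300,320:480],None,fx=4,fy=3.5);cv2.imwrite("pics/t2.png",c[:,:,::-1])
im,d=arm.capture("side");c=cv2.resize(im[150:330,130:330],None,fx=3,fy=3);cv2.imwrite("pics/s2.png",c[:,:,::-1])
E
```

```text
time_s: 3.35
tool_pos: [409.0, -259.2, 73.8]
ee_rot: [0.984, 0.043, 0.174, -0.008]
wrist_force: [1.0, 0.0, -0.2]
finger_gap: 0.0
3.35 pos [ 409.  -259.2   73.8] F [ 1.   0.  -0.2] x [0.936 0.081 0.343] z [ 0.341  0.03  -0.939] gap 0.0 q [ 0.94  0.02 -0.3   2.24 -0.38  0.65 -0.56]
shift [-8.4  0.7 20.2] turn [ 0.01 -0.04 -0.03]
shift [-17.5   0.8  50.9] turn [ 0.01 -0.04 -0.03]
```

View pics/t2.png

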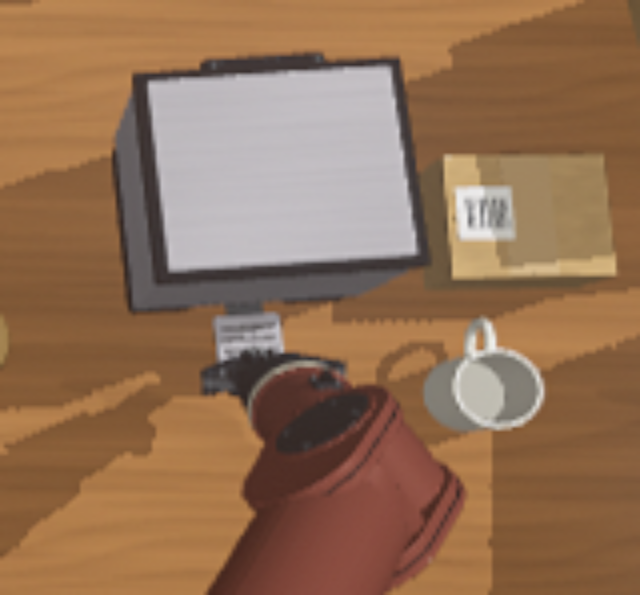

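View pics/s2.png

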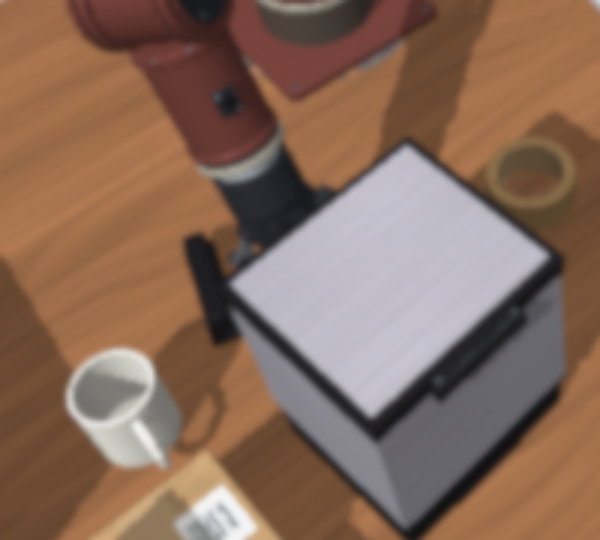

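```bash
python3 -m creep '[[[0,0,6],[0,0,0],-1],[[-1,0.6,12],[0,0,0],-1],[[-1,0.6,17.5],[0,0,0],-1],[[-1.5,0.6,19],[0,0,0],-1],[[-2,0.6,20.4],[0,0,0],-1],[[-2.5,0.6,21.8],[0,0,0],-1],[[-3,0.6,23.2],[0,0,0],-1],[[-3,0.6,23.2],[0,0,0],-1]]'; python3 - <<'E'
from h import *
st()
E
```

```text
time_s: 4.45
tool_pos: [414.2, -259.4, 51.4]
ee_rot: [0.984, 0.043, 0.174, -0.007]
wrist_force: [-4.9, 2.4, 7.6]
finger_gap: 0.0
4.45 pos [ 414.2 -259.4   51.4] F [-4.9  2.4  7.6] x [0.936 0.082 0.343] z [ 0.342  0.029 -0.939] gap 0.0 q [ 0.93  0.06 -0.3   2.25 -0.38  0.59 -0.56]
```

```bash
python3 -m creep '[[[-0.4,0,1.2],[0,0,0],-1],[[-0.9,0,2.4],[0,0,0],-1],[[-1.3,0,3.5],[0,0,0],-1],[[-1.7,0,4.7],[0,0,0],-1],[[-2.1,0,5.9],[0,0,0],-1],[[-2.6,0,7.1],[0,0,0],-1],[[-3,0,8.2],[0,0,0],-1],[[-3.4,0,9.4],[0,0,0],-1],[[-3.9,0,10.6],[0,0,0],-1],[[-4.3,0,11.8],[0,0,0],-1],[[-4.7,0,12.9],[0,0,0],-1],[[-5.1,0,14.1],[0,0,0],-1]]'; python3 - <<'E'
from h import *
st()
im,d=arm.capture("side");c=cv2.resize(im[50:330,100:400],None,fx=2,fy=2);cv2.imwrite("pics/s3.png",c[:,:,::-1])
E
```

```text
time_s: 5.95
tool_pos: [413.7, -259.5, 36.1]
ee_rot: [0.984, 0.043, 0.174, -0.007]
wrist_force: [-5.8, 0.8, 7.7]
finger_gap: 0.2
5.95 pos [ 413.7 -259.5   36.1] F [-5.8  0.8  7.7] x [0.936 0.081 0.342] z [ 0.341  0.029 -0.94 ] gap 0.2 q [ 0.93  0.09 -0.3   2.26 -0.39  0.56 -0.54]
```

View pics/s3.png

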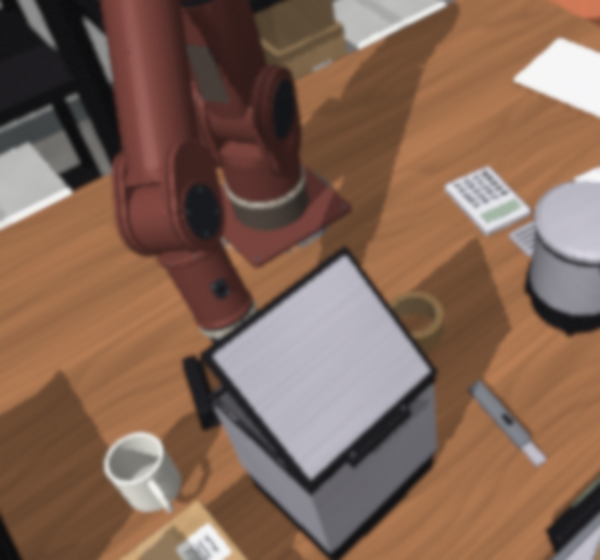

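```bash
python3 -m creep '[[[-0.4,0,1.2],[0,0,0],-1],[[-0.9,0,2.4],[0,0,0],-1],[[-1.3,0,3.5],[0,0,0],-1],[[-1.7,0,4.7],[0,0,0],-1],[[-2.1,0,5.9],[0,0,0],-1],[[-2.4,0,6.7],[0,0,0],-1],[[-2.7,0,7.5],[0,0,0],-1],[[-3,0,8.2],[0,0,0],-1],[[-3.3,0,9],[0,0,0],-1],[[-3.5,0,9.6],[0,0,0],-1],[[-3.7,0,10.2],[0,0,0],-1],[[-3.9,0,10.8],[0,0,0],-1]]'; python3 - <<'E'
from h import *
st()
im,d=arm.capture("side");c=cv2.resize(im[50:330,100:400],None,fx=2,fy=2);cv2.imwrite("pics/s4.png",c[:,:,::-1])
E
```

```text
time_s: 7.5
tool_pos: [414.4, -259.3, 24.6]
ee_rot: [0.984, 0.043, 0.174, -0.007]
wrist_force: [-1.8, -1.7, 3.8]
finger_gap: -0.2
7.5 pos [ 414.4 -259.3   24.6] F [-1.8 -1.7  3.8] x [0.936 0.082 0.343] z [ 0.342  0.03  -0.939] gap -0.2 q [ 0.93  0.12 -0.31  2.27 -0.39  0.53 -0.53]
```

View pics/s4.png

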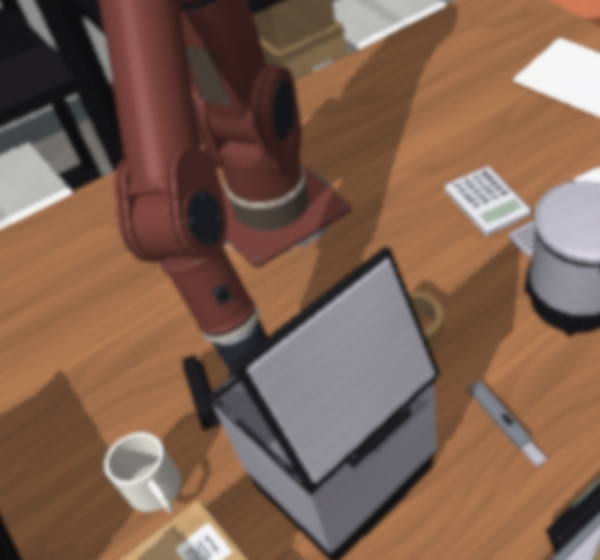

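Continue gently until the force rises at the stop.

```bash
python3 -m creep '[[[-0.2,0,0.6],[0,0,0],-1],[[-0.4,0,1.2],[0,0,0],-1],[[-0.6,0,1.8],[0,0,0],-1],[[-0.9,0,2.4],[0,0,0],-1],[[-0.9,0,2.4],[0,0,0],-1]]'; python3 - <<'E'
from h import *
st()
im,d=arm.capture("side")
for r in arm.tip_of("side","tall_lid_front")[:1]: print(r["p"],w("side",r["at"]).round(1))
E
```

```text
time_s: 8.18
tool_pos: [414.6, -259.4, 23.3]
ee_rot: [0.984, 0.043, 0.174, -0.007]
wrist_force: [-13.1, 3.0, 28.7]
finger_gap: 0.1
8.175 pos [ 414.6 -259.4   23.3] F [-13.1   3.   28.7] x [0.936 0.082 0.344] z [ 0.342  0.029 -0.939] gap 0.1 q [ 0.93  0.12 -0.31  2.27 -0.39  0.52 -0.53]
0.94 [ 596.1 -245.8  452.9]
```

At the stop: force is up to 29 N and the lid edge is at 453 mm. Hold.

```bash
H='x'; python3 -m creep '[[[0,0,0],[0,0,0],-1],[[0,0,0],[0,0,0],-1],[[0,0,0],[0,0,0],-1],[[0,0,0],[0,0,0],-1],[[0,0,0],[0,0,0],-1],[[0,0,0],[0,0,0],-1],[[0,0,0],[0,0,0],-1],[[0,0,0],[0,0,0],-1],[[0,0,0],[0,0,0],-1],[[0,0,0],[0,0,0],-1],[[0,0,0],[0,0,0],-1],[[0,0,0],[0,0,0],-1]]'
python3 -m creep '[[[0,0,0],[0,0,0],-1],[[0,0,0],[0,0,0],-1],[[0,0,0],[0,0,0],-1],[[0,0,0],[0,0,0],-1],[[0,0,0],[0,0,0],-1],[[0,0,0],[0,0,0],-1],[[0,0,0],[0,0,0],-1],[[0,0,0],[0,0,0],-1],[[0,0,0],[0,0,0],-1],[[0,0,0],[0,0,0],-1],[[0,0,0],[0,0,0],-1],[[0,0,0],[0,0,0],-1]]'
python3 -m creep '[[[0,0,0],[0,0,0],-1],[[0,0,0],[0,0,0],-1],[[0,0,0],[0,0,0],-1],[[0,0,0],[0,0,0],-1],[[0,0,0],[0,0,0],-1],[[0,0,0],[0,0,0],-1],[[0,0,0],[0,0,0],-1],[[0,0,0],[0,0,0],-1]]'
python3 - <<'E'
from h import *
st()
im,d=arm.capture("side");cv2.imwrite("pics/s5.png",im[:,:,::-1])
for r in arm.tip_of("side","tall_lid_front")[:1]: print(r["p"],w("side",r["at"]).round(1))
E
```

```text
time_s: 9.78
tool_pos: [414.7, -259.4, 23.3]
ee_rot: [0.984, 0.043, 0.174, -0.007]
wrist_force: [-13.8, 4.1, 27.7]
finger_gap: -0.1
time_s: 11.28
tool_pos: [414.7, -259.4, 23.3]
ee_rot: [0.984, 0.043, 0.174, -0.007]
wrist_force: [-13.3, 5.1, 27.9]
finger_gap: -0.1
time_s: 12.28
tool_pos: [414.7, -259.4, 23.3]
ee_rot: [0.984, 0.043, 0.174, -0.007]
wrist_force: [-13.6, 4.7, 27.6]
finger_gap: -0.0
12.275 pos [ 414.7 -259.4   23.3] F [-13.6   4.7  27.6] x [0.936 0.082 0.344] z [ 0.342  0.029 -0.939] gap -0.0 q [ 0.93  0.12 -0.31  2.27 -0.39  0.52 -0.53]
0.92 [ 595.9 -246.2  452.4]
```

View pics/s5.png

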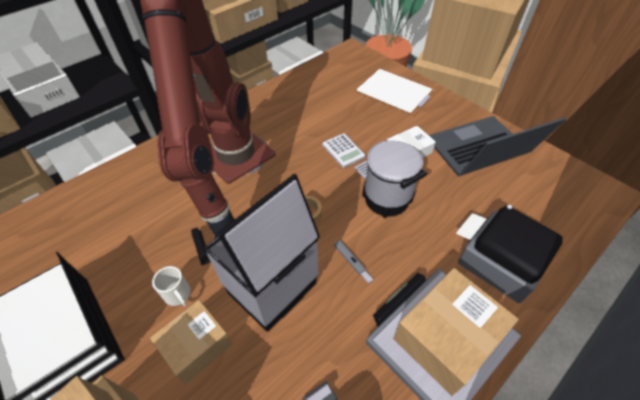

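```bash
U='' ; python3 -m creep '[[[0.2,0,-0.55],[0,0,0],-1],[[0.4,0,-1.1],[0,0,0],-1],[[0.6,0,-1.65],[0,0,0],-1],[[0.8,0,-2.2],[0,0,0],-1],[[1,0,-2.75],[0,0,0],-1],[[1.2,0,-3.3],[0,0,0],-1],[[1.4,0,-3.85],[0,0,0],-1],[[1.6,0,-4.4],[0,0,0],-1],[[1.8,0,-4.95],[0,0,0],-1],[[2,0,-5.5],[0,0,0],-1],[[2.2,0,-6.05],[0,0,0],-1],[[2.4,0,-6.6],[0,0,0],-1]]'; python3 - <<'E'
from h import *
st()
arm.capture("side")
for r in arm.tip_of("side","tall_lid_front")[:1]: print(r["p"],w("side",r["at"]).round(1))
E
```

```text
time_s: 13.88
tool_pos: [414.2, -259.2, 29.0]
ee_rot: [0.984, 0.043, 0.174, -0.008]
wrist_force: [-1.5, -0.6, 4.5]
finger_gap: 0.1
13.875 pos [ 414.2 -259.2   29. ] F [-1.5 -0.6  4.5] x [0.936 0.082 0.343] z [ 0.341  0.03  -0.939] gap 0.1 q [ 0.93  0.11 -0.31  2.27 -0.39  0.54 -0.54]
0.77 [ 558.2 -248.6  432.3]
```

Tracking well, pedal stays loaded against the fingertips.

```bash
python3 -m creep '[[[0.2,0,-0.55],[0,0,0],-1],[[0.4,0,-1.1],[0,0,0],-1],[[0.6,0,-1.65],[0,0,0],-1],[[0.8,0,-2.2],[0,0,0],-1],[[1,0,-2.75],[0,0,0],-1],[[1.2,0,-3.3],[0,0,0],-1],[[1.4,0,-3.85],[0,0,0],-1],[[1.6,0,-4.4],[0,0,0],-1],[[1.8,0,-4.95],[0,0,0],-1],[[2,0,-5.5],[0,0,0],-1],[[2.2,0,-6.05],[0,0,0],-1],[[2.4,0,-6.6],[0,0,0],-1]]'
python3 -m creep '[[[0.2,0,-0.55],[0,0,0],-1],[[0.4,0,-1.1],[0,0,0],-1],[[0.6,0,-1.65],[0,0,0],-1],[[0.8,0,-2.2],[0,0,0],-1],[[1,0,-2.75],[0,0,0],-1],[[1.2,0,-3.3],[0,0,0],-1],[[1.4,0,-3.85],[0,0,0],-1],[[1.6,0,-4.4],[0,0,0],-1],[[1.8,0,-4.95],[0,0,0],-1],[[2,0,-5.5],[0,0,0],-1],[[2.2,0,-6.05],[0,0,0],-1],[[2.4,0,-6.6],[0,0,0],-1]]'; python3 - <<'E'
from h import *
st()
arm.capture("side")
for r in arm.tip_of("side","tall_lid_front")[:1]: print(r["p"],w("side",r["at"]).round(1))
E
```

```text
time_s: 15.48
tool_pos: [414.2, -259.2, 36.1]
ee_rot: [0.984, 0.043, 0.174, -0.007]
wrist_force: [-2.0, -0.8, 5.6]
finger_gap: 0.0
time_s: 16.98
tool_pos: [414.6, -259.2, 43.4]
ee_rot: [0.984, 0.043, 0.174, -0.007]
wrist_force: [-1.7, -0.7, 6.2]
finger_gap: -0.1
16.975 pos [ 414.6 -259.2   43.4] F [-1.7 -0.7  6.2] x [0.936 0.082 0.343] z [ 0.342  0.029 -0.939] gap -0.1 q [ 0.93  0.08 -0.3   2.26 -0.38  0.57 -0.55]
0.75 [ 481.3 -255.2  340. ]
```

```bash
python3 -m creep '[[[0.15,0,-0.4],[0,0,0],-1],[[0.3,0,-0.8],[0,0,0],-1],[[0.45,0,-1.2],[0,0,0],-1],[[0.6,0,-1.6],[0,0,0],-1],[[0.75,0,-2],[0,0,0],-1],[[0.9,0,-2.4],[0,0,0],-1],[[1.05,0,-2.8],[0,0,0],-1],[[1.2,0,-3.2],[0,0,0],-1],[[1.35,0,-3.6],[0,0,0],-1],[[1.5,0,-4],[0,0,0],-1],[[1.65,0,-4.4],[0,0,0],-1],[[1.8,0,-4.8],[0,0,0],-1]]'
python3 -m creep '[[[0.1,0,-0.3],[0,0,0],-1],[[0.2,0,-0.6],[0,0,0],-1],[[0.3,0,-0.9],[0,0,0],-1],[[0.4,0,-1.2],[0,0,0],-1],[[0.5,0,-1.5],[0,0,0],-1],[[0.6,0,-1.8],[0,0,0],-1],[[0.7,0,-2.1],[0,0,0],-1],[[0.8,0,-2.4],[0,0,0],-1],[[0.9,0,-2.7],[0,0,0],-1],[[1,0,-3],[0,0,0],-1],[[1.1,0,-3.3],[0,0,0],-1],[[1.2,0,-3.6],[0,0,0],-1]]'
python3 - <<'E'
from h import *
st()
arm.capture("side")
for r in arm.tip_of("side","tall_lid_front")[:1]: print(r["p"],w("side",r["at"]).round(1))
E
```

```text
time_s: 18.58
tool_pos: [415.0, -259.2, 48.7]
ee_rot: [0.984, 0.043, 0.174, -0.007]
wrist_force: [-0.1, 0.2, 7.4]
finger_gap: 0.2
time_s: 20.08
tool_pos: [415.3, -259.1, 52.6]
ee_rot: [0.984, 0.043, 0.175, -0.007]
wrist_force: [2.6, 0.1, 4.4]
finger_gap: -0.4
20.075 pos [ 415.3 -259.1   52.6] F [2.6 0.1 4.4] x [0.935 0.082 0.344] z [ 0.343  0.029 -0.939] gap -0.4 q [ 0.93  0.06 -0.3   2.25 -0.38  0.6  -0.56]
0.67 [ 470.5 -257.4  264.2]
```

```bash
python3 -m creep '[[[0.1,0,-0.3],[0,0,0],-1],[[0.2,0,-0.6],[0,0,0],-1],[[0.3,0,-0.9],[0,0,0],-1],[[0.4,0,-1.2],[0,0,0],-1],[[0.5,0,-1.5],[0,0,0],-1],[[0.6,0,-1.8],[0,0,0],-1],[[0.7,0,-2.1],[0,0,0],-1],[[0.8,0,-2.4],[0,0,0],-1],[[0.9,0,-2.7],[0,0,0],-1],[[1,0,-3],[0,0,0],-1],[[1.1,0,-3.3],[0,0,0],-1],[[1.2,0,-3.6],[0,0,0],-1]]'
python3 - <<'E'
from h import *
st()
arm.capture("side")
for r in arm.tip_of("side","tall_lid_front")[:1]: print(r["p"],w("side",r["at"]).round(1))
rel([385,-262,200],5,20)
E
```

```text
time_s: 21.68
tool_pos: [414.0, -259.2, 55.8]
ee_rot: [0.984, 0.043, 0.174, -0.008]
wrist_force: [0.6, 0.0, 0.4]
finger_gap: 0.1
21.675 pos [ 414.  -259.2   55.8] F [0.6 0.  0.4] x [0.936 0.082 0.343] z [ 0.341  0.03  -0.939] gap 0.1 q [ 0.94  0.06 -0.3   2.25 -0.38  0.61 -0.56]
0.62 [ 467.1 -257.3  262.8]
shift [  22.     0.3 -145.5] turn [ 0.01 -0.05 -0.01]
```

Contact is free; retreat up along the tool, back over the desk.

```bash
python3 -m creep '[[[0,0,-8],[0,0,0],-1],[[3,0,-25],[0,0,0],-1],[[7,0,-50],[0,0,0],-1],[[11,0,-80],[0,0,0],-1],[[16,0,-110],[0,0,0],-1],[[20,0,-132],[0,0,0],-1],[[22,0,-145],[0,0,0],-1],[[22,0,-145],[0,0,0],-1]]'
python3 -m creep '[[[-15,15,0],[0,-1,0],-1],[[-45,45,-5],[0,-4,-2],-1],[[-85,85,-10],[0,-7,-4],-1],[[-125,125,-10],[0,-10,-5],-1],[[-155,155,-10],[0,-13,-6],-1],[[-170,170,-10],[0,-15,-6],-1],[[-175,175,-10],[0,-15,-6],-1],[[-175,175,-10],[0,-15,-6],-1],[[-175,175,-10],[0,-15,-6],-1]]'
python3 - <<'E'
from h import *
st()
im,d=arm.capture("side");cv2.imwrite("pics/s6.png",im[:,:,::-1])
for r in arm.tip_of("side","tall_lid_front")[:1]: print(r["p"],w("side",r["at"]).round(1))
im,d=arm.capture("top");cv2.imwrite("pics/t6.png",im[:,:,::-1])
P0=np.load("P.npy")
E
```

```text
time_s: 22.78
tool_pos: [385.2, -262.0, 200.2]
ee_rot: [0.984, 0.043, 0.174, -0.007]
wrist_force: [0.1, -0.1, -0.1]
finger_gap: -0.1
time_s: 23.9
tool_pos: [233.4, -450.1, 148.9]
ee_rot: [0.994, 0.095, 0.044, 0.007]
wrist_force: [0.0, 0.1, -0.2]
finger_gap: 0.6
23.9 pos [ 233.4 -450.1  148.9] F [ 0.   0.1 -0.2] x [0.978 0.19  0.087] z [ 0.09  -0.006 -0.996] gap 0.6 q [ 1.12  0.08 -0.07  1.95 -0.08  1.07 -0.29]
0.66 [ 462.8 -260.   263.8]
```

View pics/s6.png

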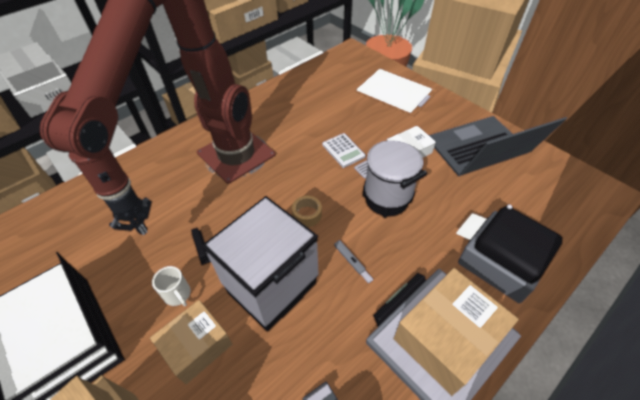

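View pics/t6.png

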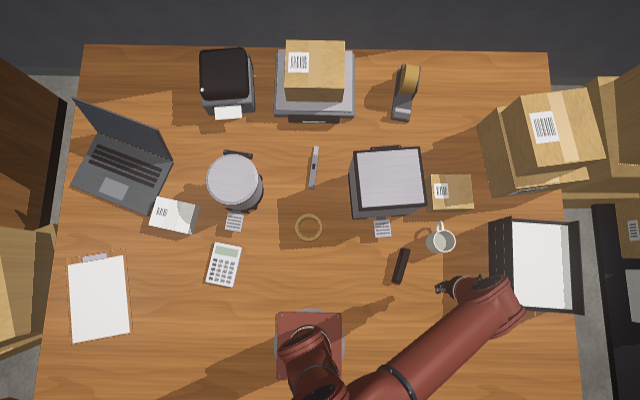

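The lid is shut (side view, px 262,245), the pedal is up (top view, px 382,228), and the stapler, mug and cartons are at their earlier pixels. The arm is clear and still.

```bash
python3 - <<'E'
from h import *
arm.close_job(); st()
E
```

```text
the job is handed in; nothing more can be done
the job is handed in; nothing more can be done
```

I opened the tall square bin by its pedal, kept it open for about 4 s, then let the lid down gently and left it shut. The job is handed in.

- **Opening:** I pressed the pedal to its stop with closed fingertips, the tool leaning back 20°. Force at the stop was about 28 N vertically, and the lid's front edge stood about 453 mm up, which is wide open.
- **Closing:** I eased the pedal up over about 9 s. At each check on the way up the fingertips still carried the pedal, until the lid was down and the force had dropped to about 0.
- **Last checks:** The lid's front edge measured 264 mm against 266 mm nominal. The pedal is back up, the round bin is shut, and the other things look unmoved in both pictures. The arm is clear with no force on it, and the clock was about 24 s.

No check failed or disagreed. I had no direct reading of the lid angle, so "open" and "shut" rest on the cameras and the wrist force. The hand-in gave no verdict, and I could not read the state after it.

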